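Set the kiln door ajar at the vent mark

ROBOT

A 6-joint arm with a two-finger parallel gripper is mounted at the origin on the work surface. World frame = base frame: x ahead of the robot, y to its left, z up, the work surface at z = 0. Lengths are in m, angles in rad, forces in N, time in s.
With the tool pointing down it reaches from about 0.35 to 0.925 m from the base axis. Payload 6.4 kg.
Tool frame: the origin (TCP) lies midway between the tips of the shut fingers; the grasp point (between the pads) lies env.pinch_z behind it (env.pinch_z is the distance from the TCP to the grasp point, in m); y points along the fingers, z is the direction in which the jaws open and shut, and the axes are right-handed (so a half turn about y gives the same grasp; the last joint's range is limited). The gripper opens to 94 mm and grips with 3 to 60 N. Pads are 16 mm wide; open, the fingers measure 119 mm over their backs; the gripper's body (75 mm by 177 mm) begins 78 mm behind the grasp point.
Start: joints at [-1.501, 0.245, 1.558, -0, 1.339, -0.174], TCP at [0.157, -0.631, 0.205] pointing down, gripper open.
Joint ranges: [-3.13, 3.13], [-1.02, 2.26], [0.13, 2.54], [-0.95, 4.09], [0.21, 2.88], [-2.74, 2.74]. Speed limits (rad/s): [2.57, 2.57, 3.14, 3.14, 3.14, 3.14].

INTERFACE

Orientations are given as a unit quaternion [w, x, y, z].
In Python, from cell import env gives the robot as it stands. The module is installed in compiled form; this text tells all that it offers.
- The arm moves only by the tool carry_out, never from a script. Its argument "moves" is a list of rows, each a list of 5 numbers: the opening, from 0 (shut) to 1 (fully open), then the shift along the tool's x, y, z in units of 40 mm (1.0 is 40 mm), then the turn about the tool's y in units of 8 degrees (1.0 is 8 degrees). A call has 1 to 10 rows; each row shifts and turns the commanded pose from where the row before left it, along the tool's axes as they then stand; what a row does not reach is not made up. A row lasts 1/8 s, in which the tool goes at most 62.5 mm and 10.7 degrees, less where a joint would pass 70% of its speed; a pose out of reach is approached as far as the arm can. A call is refused whole if a number of a shift passes 1 or a number of a turn 1, either way. A call with a gripper value outside its range is refused whole. The fingers move at their own pace and stop on an object; "newtons" is the grip in N (left out, the last holds). Time passes only in rows, so rows that do not move let the fingers close. It gives the time, the measured TCP pose, the force and the opening at its end, in the units of the state.
- env.state(): the state, without advancing time (a new reading comes with each control period).
- env.snapshot(name): name is "side" or "top"; returns a dict with "frame" (384x512x3 uint8, red, green, blue), "mtx" (3x3 intrinsics, pixels), "world_from_camera" (4x4, takes a point from camera to world coordinates). Camera axes: x right, y up, looking along -z (the intrinsics and any distortion apply to the point x, -y, -z); pixel columns grow to the right and rows downward; lengths in m; the calibration is good to about 2 mm. A picture is of the moment at which its call begins. There is no depth.
- env.close_job(): hands the job in, once; it reports no verdict.
The state is a dict: "clock": time; "joint_positions": joint angles; "joint_velocities": joint speeds; "joint_efforts": joint torques, N m; "ee_pos": TCP position; "orientation": TCP orientation; "contact_force": force on the tool from outside, world axes, zero at the start; "wrist_torque": the same for the moment, N m; "grip_width": opening from 0.0 (shut) to 1.0 (fully open).
Only numpy, scipy, OpenCV 4.12 (cv2) and the standard library are available. Lean on these libraries where they do the work, as an engineer would, in place of code of your own. Each camera call takes 0.05 s, during which the arm holds its last target. There are 200 camera calls.

TASK

The bench kiln is loaded with decal mugs and its thick door stands wide open: push the door with the gripper until its free edge points at the little white post standing on the bench (the vent mark), so that the firing can vent. The door is heavy and swings on with hardly any friction, so stop it gently (its sprung steel guards make it bounce off anything that stands in its way), let go, and leave it standing at the mark at rest, by itself, for at least six seconds. Do not let it slam shut or bang back against its stop, do not swing or hit it hard, do not touch the soft white fibre on its top, and leave everything else on the bench where it is.

Things in the scene. Friction and masses are not known exactly. Their poses are not given: they have to be found in the camera images.
- kiln: Steel-cased bench kiln, fixed, 340 deep (x) x 360 wide (y) x 235 mm high, open at its front, which faces along its own -x. Origin: on the door's hinge axis at bench level, at the left end of the front; the case spans x 0 to 0.340 m and y +0.015 to -0.345 m in its frame. Place and yaw vary.
- kiln_door (a joint): Hinge angle of the door in rad: 0 = shut (inner face flat on the kiln's front), grows as it opens, stop at 1.9. The axis is the kiln frame's z axis. At angle q, in the kiln's frame, hinge to free edge points along (-sin q, -cos q), out of the outer face along (-cos q, sin q). Shut at the robot's right of the hinge; starts wide open, at rest.
- door_hinge (a point): On the hinge axis, 130 mm above the bench, in the plane of the door's inner face; turns with the door: -y points to the free edge, -x out of the outer face. Door: nominal mass 10.7 kg, inertia about the hinge 0.44 kg m2 (really 0.7 to 1.4 times), damping 0.02 N m s/rad, dry friction 0.0005 N m: once moving it coasts on with a time constant of about 20 s.
- door_edge (a point): Centre of the free edge of the door, a slab without handle, a sprung guard on either face, 325 mm wide (5 to 330 mm from the hinge), 140 mm thick (too thick to grip), 25 to 235 mm above the bench. The point is 330 mm from the hinge, 70 mm from each face, 130 mm up; -y points on outward, -x out of the outer face. The door points at the mark when the mark's x in this frame is 0.
- guard_out_face (a point): On the outer face of the door, 250 mm from the hinge, 195 mm above the bench. The whole outer face (325 x 207 mm, 27 to 234 mm up) is a steel heat guard on springs: it gives inward along the face's normal by up to 30 mm, about 100 N/m, hardly damped, 0.3 kg. So a door that runs into a fixed finger bounces back. Its -x axis points out of the face.
- guard_in_face (a point): The same on the inner face (towards the kiln): on the face, 250 mm from the hinge, 195 mm above the bench, an equal sprung steel guard, gives up to 30 mm, about 100 N/m, hardly damped. Unpressed it lies in the plane of the hinge axis, 140 mm from the outer guard's face. Its +x axis points out of the face.
- vent_mark (a point): Tip of the vent mark: a small white ceramic post on the bench, 55 mm high, foot 48 mm across, fixed. It stands just beyond the door's sweep: with the door at the mark it is 70 mm beyond the free edge, in line with the middle of the door's thickness. It lies towards the closed side of where the door starts.
- fibre_out: Soft white fibre blanket on the door's top edge, outer half: 10 mm thick, 66 x 320 mm, upper surface 245 mm above the bench, set back 4 mm from the outer guard's face and moving with that guard. Its origin lies at bench height at the hinge end of the outer face. Must not be touched.
- fibre_in: The inner half of the soft fibre on the door's top: the same, set back 4 mm from the inner guard's face and moving with it; origin at bench height on the hinge axis. Must not be touched.
- mug_a: White mug, 82 mm across, 95 mm high, handle at its +y; origin centre of underside. Leave alone.
- mug_b: Blue-glazed mug, 82 mm across, 95 mm high, handle at its +y; origin centre of underside. Leave alone.
- tape_roll: Roll of tape lying flat, 90 mm across, 24 mm high; origin centre of underside. Leave alone.
- jar: Amber jar, 64 mm across, 80 mm high; origin centre of underside. Leave alone.
- brush_cup: White ceramic cup, 80 mm across, 90 mm high; origin centre of underside. Leave alone.
- spatula: Spatula lying on the bench. Leave alone.
- kiln_prop: Short terracotta kiln prop, 48 mm across, 18 mm high, standing on the kiln's roof; origin centre of underside. Leave alone.

How it is judged:
On the way:
1. the door stands by itself at the vent mark, at rest and untouched, for 5 s (x of vent_mark in the frame of door_edge between -0.035 and 0.035 m and velocity of joint kiln_door between -0.03 and 0.03 rad/s and contact force between each of the fingers, the arm and kiln below 0.3 N), for 5 s.
At the end, for the whole second after the job is handed in: The door points at the vent mark (mark within 35 mm, about 0.09 rad, of the door's mid-plane, measured at the mark), turns slower than 0.03 rad/s, untouched; kept for 5 s and through the last second (x of vent_mark in the frame of door_edge between -0.035 and 0.035 m and velocity of joint kiln_door between -0.03 and 0.03 rad/s).
It fails at once if the door slams shut or bangs back against its stop (value of joint kiln_door below 0.1 rad or value of joint kiln_door above 1.8 rad).
It fails at once if the door is swung too fast (over 0.8 rad/s) (velocity of joint kiln_door above 0.8 rad/s or velocity of joint kiln_door below -0.8 rad/s).
It fails at once if the door or kiln is hit hard (over 25 N) (contact force between any of the fingers, the arm and kiln above 25 N).
It fails at once if the soft fibre on the door's top is touched (contact force between any of the fingers, the arm and fibre_out above 0.5 N or contact force between any of the fingers, the arm and fibre_in above 0.5 N).
It fails at once if something else on the bench is moved (distance of any of mug_a, mug_b, tape_roll, jar, brush_cup, spatula, kiln_prop from where it was at the start of the episode above 0.03 m).
It also fails if it takes over 58 s, if anything falls off the work surface, if the arm or the gripper's body presses on something with over 40 N, if the wrist force passes 120 N, or if a joint passes its speed limit or range.

## Working session

There is one attempt and no reset: what is moved stays moved. The work goes in short steps, Python scripts to look and compute and a tool call to move; the robot and the scene stay as the last step left them, time stands still between calls to the robot, and variables do not carry over. Pictures are saved under pics/ and viewed, about 8 in all and at most 12, crops included, and the job is handed in when it is done.

Besides the shell and the picture viewer there is one more tool, called after "Request:" as name([rows], argument=value, ...), one row to a line, values as JSON. carry_out: Moves the arm, as the interface text tells. Its arguments: {"type":"object","properties":{"moves":{"type":"array","items":{"type":"array","items":{"type":"number"}}},"newtons":{"type":"number"}},"required":["moves"]}

```bash
mkdir -p pics
cat > h.py <<'E'
import numpy as np, cv2
from cell import env
def snap(n,f):
    s=env.snapshot(n); cv2.imwrite(f'pics/{f}.png',s['frame'][...,::-1]); np.savez(f'pics/{f}.npz',m=s['mtx'],T=s['world_from_camera'],im=s['frame']); return s
def ray(f,u,v,z):
    d=np.load(f'pics/{f}.npz'); m,T=d['m'],d['T']
    p=np.linalg.solve(m,[u,v,1]); r=T[:3,:3]@(p*[1,-1,-1]); o=T[:3,3]
    return o+r*(z-o[2])/r[2]
def proj(f,P):
    d=np.load(f'pics/{f}.npz'); m,T=d['m'],d['T']
    p=(np.linalg.inv(T)@[*P,1])[:3]*[1,-1,-1]; q=m@p; return q[:2]/q[2]
E
python3 - <<'E'
from h import *
s=env.state(); print(s); print(env.pinch_z)
for n in('top','side'):
    q=snap(n,n+'0'); print(q['mtx'],q['world_from_camera'])
a=cv2.imread('pics/top0.png');b=cv2.imread('pics/side0.png')
cv2.imwrite('pics/t0b.png',cv2.resize(a,(800,600)));cv2.imwrite('pics/s0b.png',cv2.resize(b,(800,600)))
E
```

```text
{'clock': 0.0, 'joint_positions': array([-1.50112197e+00,  2.45762459e-01,  1.55901381e+00,  1.03576324e-05,
        1.33870603e+00, -1.74112686e-01]), 'joint_velocities': array([ 0.00045024,  0.00188958, -0.00037101, -0.0016336 ,  0.00042373,
       -0.00015085]), 'joint_efforts': array([-1.26075862e-03, -4.15839458e+01, -3.14603126e+01,  6.83779106e-02,
        3.31943971e-02, -1.44980363e-04]), 'ee_pos': array([ 0.15685443, -0.63016798,  0.20437849]), 'orientation': array([ 0.08601601, -0.08593915,  0.70252696, -0.70119297]), 'contact_force': array([ 0.20125449,  0.58770254, -0.19119315]), 'wrist_torque': array([-0.03568807,  0.01914119,  0.0600424 ]), 'grip_width': 0.9995991395108901}
0.0188
[[428.84607423   0.         256.54411174]
 [  0.         428.84607423 192.23076931]
 [  0.           0.           1.        ]] [[-0.01532235  0.9940767  -0.10759523  0.41026927]
 [-0.99979593 -0.01381518  0.01473922 -0.03073672]
 [ 0.01316547  0.10779911  0.99408552  1.39299816]
 [ 0.          0.          0.          1.        ]]
[[460.38370278   0.         254.67022786]
 [  0.         460.38370278 191.16048773]
 [  0.           0.           1.        ]] [[ 0.14725913  0.87081893 -0.46903    -0.13503884]
 [-0.98904958  0.1249536  -0.07853361 -0.1421354 ]
 [-0.00978157  0.47545871  0.87968365  1.4231888 ]
 [ 0.          0.          0.          1.        ]]
```

View pics/t0b.png

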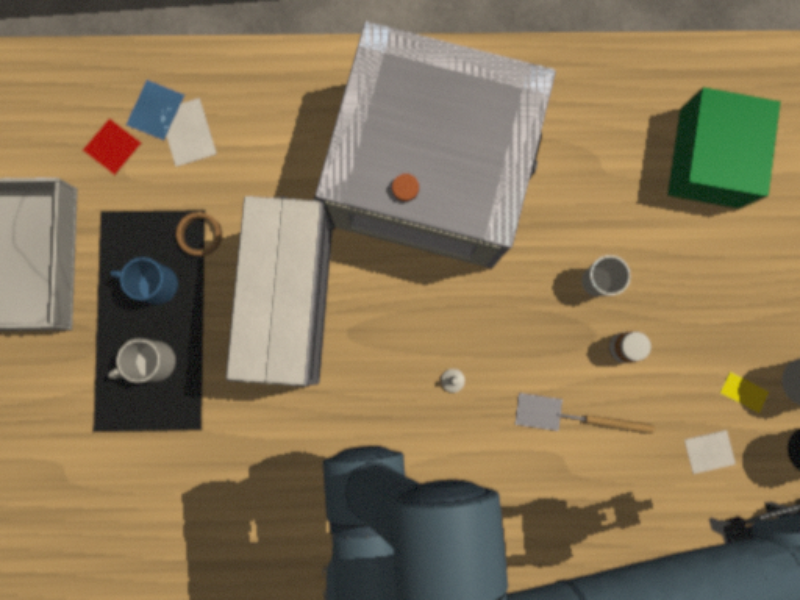

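View pics/s0b.png

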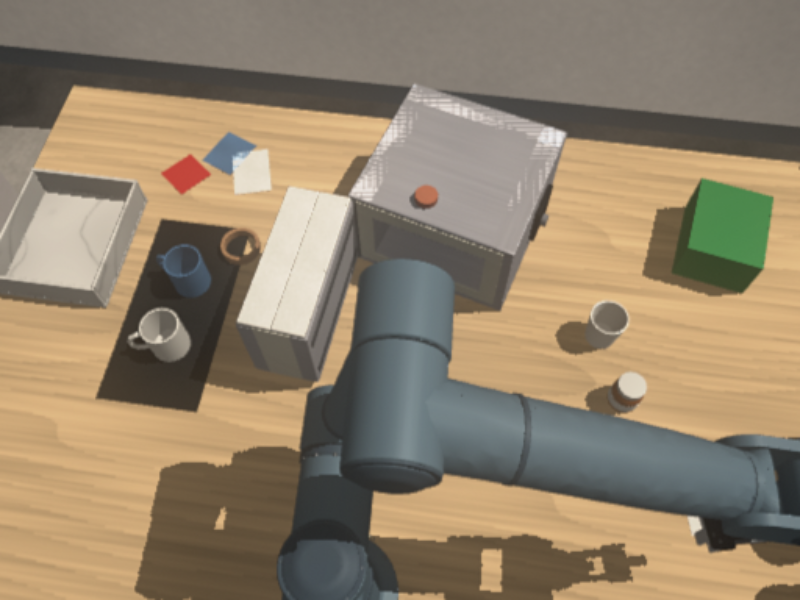

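Run:
```python
from h import *
k=1.5625
for nm,u,v,z in [('kFL',318,195,.235),('kFR',510,248,.235),('kBR',553,68,.235),('kBL',368,23,.235),
 ('door hinge-out',245,198,.245),('door free-out',228,380,.245),('door free-in',307,385,.245),('door hinge-in',322,200,.245),('mark tip',453,374,.055),('mark foot',453,380,.0)]:
    print(nm,ray('top0',u/k,v/k,z).round(3))
print('side')
for nm,u,v,z in [('kFL',352,195,.235),('kFR',517,252,.235),('kBR',565,133,.235),('kBL',416,86,.235),('free-out',240,320,.245),('free-in',307,335,.245),('hinge-out',290,188,.245)]:
    print(nm,ray('side0',u/k,v/k,z).round(3))
a=cv2.imread('pics/top0.png')[110:260,130:320]
cv2.imwrite('pics/t0c.png',cv2.resize(a,(760,600),interpolation=cv2.INTER_CUBIC))
```

```text
kFL [0.725 0.096 0.235]
kFR [ 0.625 -0.241  0.235]
kBR [ 0.955 -0.33   0.235]
kBL [1.044 0.004 0.235]
door hinge-out [0.718 0.222 0.245]
door free-out [0.403 0.247 0.245]
door free-in [0.392 0.114 0.245]
door hinge-in [0.713 0.087 0.245]
mark tip [ 0.406 -0.152  0.055]
mark foot [ 0.394 -0.157  0.   ]
side
kFL [0.723 0.092 0.235]
kFR [ 0.633 -0.25   0.235]
kBR [ 0.948 -0.33   0.235]
kBL [1.038 0.004 0.235]
free-out [0.408 0.244 0.245]
free-in [0.396 0.115 0.245]
hinge-out [0.715 0.218 0.245]
```

View pics/t0c.png

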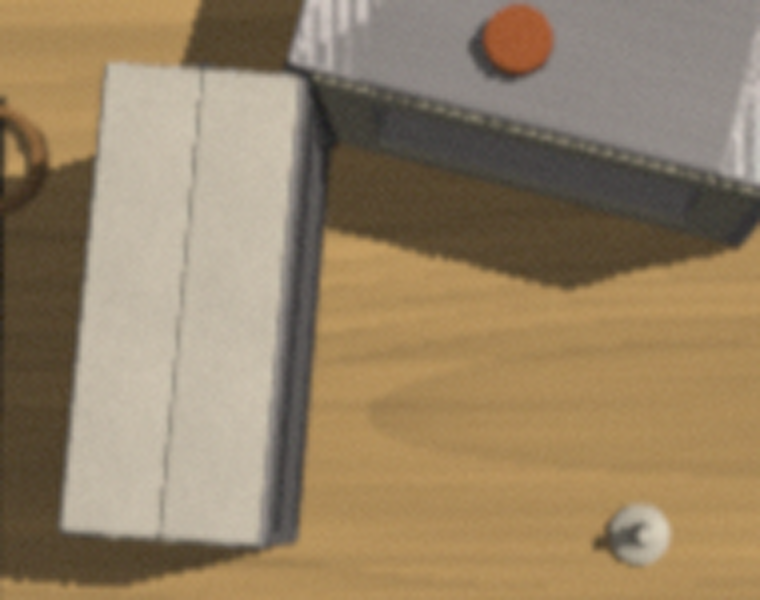

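```bash
cat > geo.py <<'E'
from h import *
from scipy.optimize import least_squares
def R(a): return np.array([[np.cos(a),-np.sin(a)],[np.sin(a),np.cos(a)]])
def w(K,p): return K[:2]+R(K[2])@np.array(p)      # kiln frame -> world xy
def dr(q): return np.array([-np.sin(q),-np.cos(q)])
def nr(q): return np.array([-np.cos(q),np.sin(q)])
def door(K,q,s,n): return w(K,s*dr(q)+n*nr(q))     # s from hinge, n out of outer from inner plane
C=lambda x,y:(130+x/4,110+y/4)
E
cat > fit.py <<'E'
from geo import *
c=lambda u,v:ray('top0',u,v,.245)[:2]
k=1.5625
pk=[ray('top0',u/k,v/k,.235)[:2] for u,v in[(318,195),(510,248),(553,68),(368,23)]]
ks=[(0,.015),(0,-.345),(.34,-.345),(.34,.015)]
pd=[c(*C(107,63)),c(*C(303,77)),c(*C(265,545)),c(*C(60,530)),c(*C(203,68)),c(*C(160,538))]
ds=[(.0075,.136),(.0075,.004),(.3275,.004),(.3275,.136),(.0075,.07),(.3275,.07)]
def f(p):
    return np.concatenate([w(p,s)-x for s,x in zip(ks,pk)]+[door(p,p[3],*s)-x for s,x in zip(ds,pd)])
r=least_squares(f,[.72,.08,-.26,1.6]); p=r.x; print(p, (r.fun.reshape(-1,2)*1000).round(1).tolist())
m=ray('top0',*C(640,531),.055)[:2]; m2=ray('top0',*C(640,540),.0)[:2]; print('mark',m,m2)
d=R(p[2]).T@(m-p[:2]); print('dist',np.hypot(*d),'expect .406')
g=lambda q:d@nr(q)-.07
from scipy.optimize import brentq
qm=brentq(g,.3,p[3]); print('q mark',qm,'s',d@dr(qm))
np.save('K.npy',[*p[:3],p[3],qm,*m])
print('guard out r.29',door(p,p[3],.29,.14),'in at mark',door(p,qm,.29,0),'edge mid',door(p,qm,.33,.07))
E
python3 fit.py
```

```text
[ 0.71806149  0.08594471 -0.2716018   1.38229324] [[-2.7, 4.9], [0.0, -5.3], [-2.2, -7.5], [5.8, 5.1], [1.0, 0.2], [1.4, 2.2], [-0.7, 2.8], [-1.7, -1.2], [-0.2, -0.2], [-0.9, -0.9]]
mark [ 0.39602792 -0.15194332] [ 0.38823123 -0.15675441]
dist 0.4003702495988203 expect .406
q mark 0.4872196540137812 s 0.3942034205379527
guard out r.29 [0.44068263 0.24953251] in at mark [ 0.51852214 -0.12449305] edge mid [ 0.44020415 -0.10535427]
```

```bash
cat >> geo.py <<'E'
from scipy.spatial.transform import Rotation as Ro
K=None
try: K=np.load('K.npy')
except Exception: pass
def Rt(s=None):
    s=s or env.state(); q=s['orientation']; return Ro.from_quat([q[1],q[2],q[3],q[0]]).as_matrix()
def rep():
    s=env.state(); M=Rt(s); p=s['ee_pos']
    print('t',round(s['clock'],3),'tcp',p.round(4),'F',s['contact_force'].round(2),'g',round(s['grip_width'],2),'j',s['joint_positions'].round(2))
    print('x axis',M[:,0].round(3),'z axis',M[:,2].round(3))
    return s,M,p
def units(target):  # shift in tool units to world target
    s=env.state(); return (Rt(s).T@(np.array(target)-s['ee_pos'])/.04).round(2)
E
python3 - <<'E'
from geo import *
rep()
print(units([.157,-.63,.3]),units([.44,.31,.3]))
print('prop',ray('top0',405/1.5625,187/1.5625,.253))
print('normals (world) start',R(K[2])@nr(K[3]),'mark',R(K[2])@nr(K[4]))
for z,n in((.245,'top'),): pass
E
```

```text
t 0.1 tcp [ 0.1569 -0.6302  0.2045] F [-0.37  0.83  0.47] g 1.0 j [-1.5   0.25  1.56  0.    1.34 -0.17]
x axis [-0.97  -0.241 -0.   ] z axis [ 0.241 -0.97  -0.002]
[-0.   -2.39 -0.01] [-12.54  -2.35 -21.11]
prop [ 0.73234307 -0.05792126  0.253     ]
normals (world) start [0.08300311 0.99654929] mark [-0.72564743  0.68806671]
```

Request:
carry_out([
  [0,-0.8,-1,-0.8,0],
  [0,-0.8,-1,-0.8,0],
  [0,-1,-0.4,-1,0],
  [0,-1,0,-1,0],
  [0,-1,0,-1,0],
  [0,-1,0,-1,0],
  [0,-1,0,-1,0],
  [0,-1,0,-1,0],
  [0,-1,0,-1,0],
  [0,-1,0,-1,0],
], newtons=20)

```text
clock: 1.35
ee_pos: [0.4373, -0.1636, 0.3012]
orientation: [0.086, -0.086, 0.702, -0.702]
contact_force: [0.9, -0.3, 0.2]
grip_width: 0.009
```

Run:
```python
from geo import *
rep(); print(units([.45,.30,.3]))
```

```text
t 1.35 tcp [ 0.4373 -0.1636  0.3012] F [ 0.91 -0.31  0.17] g 0.01 j [-0.6  -0.27  1.89 -0.    1.52  0.73]
x axis [-0.97  -0.241  0.   ] z axis [ 0.241 -0.97  -0.   ]
[ -3.1    0.03 -11.17]
```

Request:
carry_out([
  [0,-0.3,0,-1,0],
  [0,-0.3,0,-1,0],
  [0,-0.3,0,-1,0],
  [0,-0.3,0,-1,0],
  [0,-0.3,0,-1,0],
  [0,-0.3,0,-1,0],
  [0,-0.3,0,-1,0],
  [0,-0.3,0,-1,0],
  [0,-0.3,0,-1,0],
  [0,-0.3,0,-1,0],
])

```text
clock: 2.6
ee_pos: [0.4564, 0.2531, 0.301]
orientation: [-0.086, 0.086, -0.702, 0.702]
contact_force: [0.7, -0.7, 0.5]
grip_width: 0.008
```

Request:
carry_out([
  [0,0,0,-1,0],
  [0,0,0,0,-1],
  [0,0,0,0,-1],
  [0,0,0,0,-1],
  [0,0,0,0,-1],
  [0,0,0,0,-1],
  [0,0,0,0,-1],
  [0,0,0,0,-1],
  [0,0,0,0,-1],
  [0,0,0,0,-0.9],
])

```text
clock: 3.85
ee_pos: [0.4468, 0.2904, 0.3009]
orientation: [0.479, -0.48, 0.52, -0.519]
contact_force: [-0.1, -0.5, 0.1]
grip_width: 0.003
```

Run:
```python
from geo import *
s,M,p=rep(); 
n=R(K[2])@nr(K[3]); d=p[:2]-K[:2]; print('n',d@n-.14,'s',d@(R(K[2])@dr(K[3])))
print(units([*door(K,K[3],.29,.165),.18]))
```

```text
t 3.85 tcp [0.4468 0.2904 0.3009] F [-0.05 -0.45  0.11] g 0.0 j [ 0.36 -0.1   1.75  0.    1.49  0.44]
x axis [-0.08  -0.997  0.   ] z axis [ 0.997 -0.08  -0.001]
n 0.04123656825802707 s 0.2872710371993236
[ 0.4   3.02 -0.07]
```

Request:
carry_out([
  [0,0,1,0,0],
  [0,0,1,0,0],
  [0,0,1,0,0],
  [0,0.2,0,0,0],
  [0,0.2,0,0,0],
  [0,0.1,0,0,0],
  [0,0,0,0,0],
  [0,0,0,0,0],
])

```text
clock: 4.85
ee_pos: [0.4458, 0.2707, 0.1822]
orientation: [-0.479, 0.478, -0.52, 0.521]
contact_force: [0.2, 0.5, 0.5]
grip_width: 0.003
```

```bash
cat > ang.py <<'E'
from geo import *
import sys
from scipy.optimize import minimize_scalar
def white(im):
    h=cv2.cvtColor(im,cv2.COLOR_RGB2HSV); return ((h[...,1]<60)&(h[...,2]>150)).astype(np.uint8)
def poly(f,q,e,S=8):
    P=[proj(f,[*door(K,q,s,n),.245]) for s,n in[(.0075-e,.136+e),(.0075-e,.004-e),(.3275+e,.004-e),(.3275+e,.136+e)]]
    m=np.zeros((384,512),np.uint8); cv2.fillPoly(m,[np.round(np.array(P)*16).astype(np.int32)],1,shift=4); return m
def angle(f,lo,hi):
    wh=white(np.load(f'pics/{f}.npz')['im'])
    qs=np.arange(lo,hi,.004); sc=[]
    for q in qs:
        a=poly(f,q,0).astype(bool); b=poly(f,q,.012).astype(bool)&~a
        sc.append(wh[a].sum()-1.5*wh[b].sum())
    sc=np.array(sc,float); i=sc>=sc.max()-15; return qs[i].mean(), sc.max(), poly(f,qs[i].mean(),0).sum()
if __name__=='__main__':
    f,lo,hi=sys.argv[1],float(sys.argv[2]),float(sys.argv[3])
    if f!='top0': snap('top' if f[0]=='t' else 'side',f)
    print(f,'q',angle(f,lo,hi))
E
python3 - <<'E'
from geo import *
s,M,p=rep(); n=R(K[2])@nr(K[3]); d=p[:2]-K[:2]; print('n',d@n-.14)
from ang import *
print(angle('top0',1.2,1.55),angle('side0',1.2,1.55))
snap('top','t1');print(angle('t1',1.2,1.55)); snap('side','s1');print(angle('s1',1.2,1.55)); print(env.state()['clock'])
cv2.imwrite('pics/t1b.png',cv2.resize(np.hstack([cv2.imread('pics/t1.png'),cv2.imread('pics/s1.png')]),(800,300)))
E
```

```text
t 4.85 tcp [0.4458 0.2707 0.1822] F [0.17 0.54 0.55] g 0.0 j [ 0.33 -0.04  1.91  0.    1.27  0.41]
x axis [-0.084 -0.996 -0.001] z axis [ 0.996 -0.084  0.001]
n 0.021546220195482607
(np.float64(1.3900000000000001), np.float64(5757.5), np.uint64(5908)) (np.float64(1.372), np.float64(3931.5), np.uint64(4165))
(np.float64(1.3900000000000001), np.float64(5696.0), np.uint64(5908))
(np.float64(1.3880000000000001), np.float64(3973.0), np.uint64(4121))
4.95
```

View pics/t1b.png

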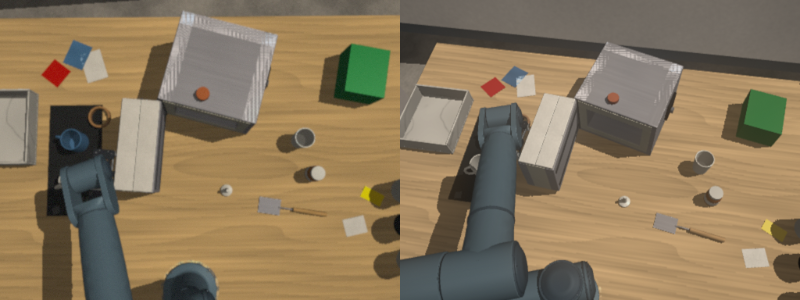

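Request:
carry_out([
  [0,0.07,0,0,0],
  [0,0.07,0,0,0],
  [0,0.07,0,0,0],
  [0,0.07,0,0,0],
  [0,0.07,0,0,0],
  [0,0.07,0,0,0],
  [0,0.07,0,0,0],
  [0,0.07,0,0,0],
  [0,0.07,0,0,0],
  [0,0.07,0,0,0],
])

```text
clock: 6.2
ee_pos: [0.4431, 0.2424, 0.1815]
orientation: [-0.478, 0.478, -0.521, 0.521]
contact_force: [0.6, 0.1, -0.5]
grip_width: 0.002
```

Run:
```python
from ang import *
s,M,p=rep(); n=R(K[2])@nr(K[3]); d=p[:2]-K[:2]; print('n',d@n-.14)
snap('top','t2');print(angle('t2',1.2,1.55))
```

```text
t 6.2 tcp [0.4431 0.2424 0.1815] F [ 0.6   0.12 -0.52] g 0.0 j [ 0.28 -0.08  1.95 -0.    1.27  0.36]
x axis [-0.084 -0.996  0.   ] z axis [ 0.996 -0.084  0.   ]
n -0.006874684874136394
(np.float64(1.314), np.float64(5577.0), np.uint64(5950))
```

Request:
carry_out([
  [0,0,-1,0,0],
  [0,0,-1,0,0],
  [0,0,-1,0,0],
])

```text
clock: 6.62
ee_pos: [0.443, 0.2425, 0.3027]
orientation: [-0.478, 0.478, -0.521, 0.521]
contact_force: [-0.4, -0.5, -0.0]
grip_width: 0.008
```

Run:
```python
from ang import *
s,M,p=rep()
snap('top','t3');a=angle('t3',1.0,1.45);print(a); q=a[0]
print('target',door(K,K[4]+.1,.28,-.05),units([*door(K,K[4]+.1,.28,-.05),.3]))
```

```text
t 6.625 tcp [0.443  0.2425 0.3027] F [-0.38 -0.54 -0.04] g 0.01 j [ 0.28 -0.17  1.81 -0.    1.5   0.36]
x axis [-0.084 -0.996  0.   ] z axis [ 0.996 -0.084  0.   ]
(np.float64(1.2540000000000002), np.float64(5723.0), np.uint64(5964))
target [ 0.53874753 -0.13484139] [9.22 0.23 3.12]
```

Request:
carry_out([
  [0,0.92,0,0.31,0],
  [0,0.92,0,0.31,0],
  [0,0.92,0,0.31,0],
  [0,0.92,0,0.31,0],
  [0,0.92,0,0.31,0],
  [0,0.92,0,0.31,0],
  [0,0.92,0,0.31,0],
  [0,0.92,0,0.31,0],
  [0,0.92,0,0.31,0],
  [0,0.92,0,0.31,0],
])

```text
clock: 7.92
ee_pos: [0.5358, -0.1358, 0.3011]
orientation: [0.478, -0.478, 0.521, -0.521]
contact_force: [0.7, -0.1, -0.9]
grip_width: 0.006
```

Request:
carry_out([
  [0,0,0,0,-1],
  [0,0,0,0,-1],
  [0,0,0,0,-1],
  [0,0,0,0,-1],
  [0,0,0,0,-1],
  [0,0,0,0,-1],
  [0,0,0,0,-0.3],
])

```text
clock: 8.8
ee_pos: [0.5356, -0.1346, 0.3011]
orientation: [-0.655, 0.655, -0.267, 0.267]
contact_force: [0.0, -0.4, -0.5]
grip_width: 0.003
```

Run:
```python
from ang import *
s,M,p=rep()
snap('top','t4');a=angle('t4',.6,1.2);print(a)
snap('side','s4');b=angle('s4',.6,1.2);print(b)
q=a[0]; n=R(K[2])@nr(q); d=p[:2]-K[:2]; print('n',d@n,'s',d@(R(K[2])@dr(q)))
n=R(K[2])@nr(.55); print('at .55 n',d@n,'s',d@(R(K[2])@dr(.55)), 'normal.toolx',n@M[:2,0])
cv2.imwrite('pics/t4b.png',cv2.resize(np.hstack([cv2.imread('pics/t4.png'),cv2.imread('pics/s4.png')]),(800,300)))
```

```text
t 8.8 tcp [ 0.5356 -0.1346  0.3011] F [ 0.02 -0.39 -0.45] g 0.0 j [-0.45 -0.05  1.7  -0.    1.49 -1.25]
x axis [ 0.715 -0.699 -0.   ] z axis [ 0.699  0.715 -0.   ]
(np.float64(0.9700000000000003), np.float64(3290.5), np.uint64(5980))
(np.float64(0.9640000000000002), np.float64(1620.5), np.uint64(4322))
n -0.14968559061865871 s 0.24397747321868019
at .55 n -0.03719189230203482 s 0.28380899672847293 normal.toolx -0.9988484042104449
```

View pics/t4b.png

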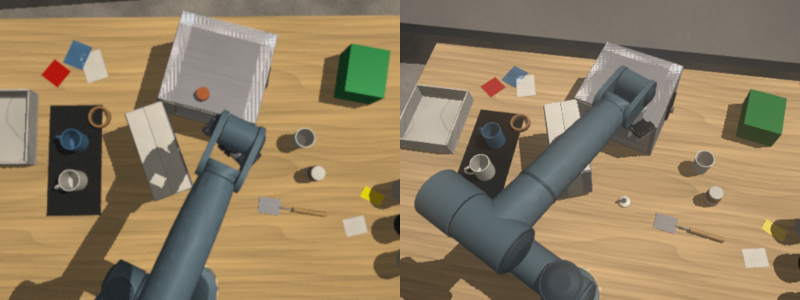

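Request:
carry_out([
  [0,0,1,0,0],
  [0,0,1,0,0],
  [0,-0.4,1,0,0],
  [0,-0.4,0,0,0],
  [0,0,0,0,0],
])

```text
clock: 9.52
ee_pos: [0.5131, -0.1118, 0.1831]
orientation: [-0.655, 0.655, -0.266, 0.268]
contact_force: [-0.0, 0.9, -0.4]
grip_width: 0.001
```

```bash
sed -i 's/<60)&(h\[...,2\]>150)/<TS)\&(h[...,2]>TV)/; s/^def white/TS,TV=60,150\ndef white/' ang.py
python3 - <<'E'
import ang
from ang import *
s,M,p=rep()
snap('top','t5')
for ts,tv in((60,150),(60,90),(45,80),(80,80)):
    ang.TS,ang.TV=ts,tv; print(ts,tv,[angle(f,l,h) for f,l,h in(('top0',1.2,1.5),('t3',1,1.4),('t4',.6,1.2),('t5',.6,1.1))])
d=p[:2]-K[:2]
for q in(.85,.56,.53):print(q,'n',d@(R(K[2])@nr(q)),'s',d@(R(K[2])@dr(q)))
E
```

```text
t 9.525 tcp [ 0.5131 -0.1118  0.1831] F [-0.03  0.92 -0.35] g 0.0 j [-0.43 -0.03  1.9  -0.    1.27 -1.23]
x axis [ 0.714 -0.7    0.002] z axis [0.7   0.714 0.001]
60 150 [(np.float64(1.3900000000000001), np.float64(5757.5), np.uint64(5908)), (np.float64(1.2540000000000002), np.float64(5723.0), np.uint64(5964)), (np.float64(0.9700000000000003), np.float64(3290.5), np.uint64(5980)), (np.float64(0.8820000000000002), np.float64(3620.0), np.uint64(5996))]
60 90 [(np.float64(1.3840000000000001), np.float64(5497.0), np.uint64(5996)), (np.float64(1.2520000000000002), np.float64(5481.5), np.uint64(5964)), (np.float64(0.9700000000000003), np.float64(5598.5), np.uint64(5980)), (np.float64(0.8980000000000002), np.float64(5348.5), np.uint64(5953))]
45 80 [(np.float64(1.3880000000000001), np.float64(5385.0), np.uint64(5965)), (np.float64(1.2540000000000002), np.float64(5281.0), np.uint64(5964)), (np.float64(0.9740000000000003), np.float64(5619.5), np.uint64(5980)), (np.float64(0.8880000000000002), np.float64(5465.5), np.uint64(5976))]
80 80 [(np.float64(1.3920000000000001), np.float64(5311.5), np.uint64(5969)), (np.float64(1.2600000000000002), np.float64(5288.0), np.uint64(5984)), (np.float64(0.9740000000000003), np.float64(5502.0), np.uint64(5980)), (np.float64(0.9080000000000003), np.float64(5299.5), np.uint64(5998))]
0.85 n -0.0891029804124072 s 0.2704864952139211
0.56 n -0.008036170102887824 s 0.2846712229600348
0.53 n 0.0005063016283882841 s 0.28478417945901674
```

Request:
carry_out([
  [0,0,0,0,0],
  [0,0,0,0,0],
  [0,0,0,0,0],
  [0,0,0,0,0],
  [0,0,0,0,0],
  [0,0,0,0,0],
  [0,0,0,0,0],
  [0,0,0,0,0],
  [0,0,0,0,0],
  [0,0,0,0,0],
])

```text
clock: 10.82
ee_pos: [0.5128, -0.1121, 0.1815]
orientation: [0.655, -0.655, 0.267, -0.267]
contact_force: [-0.6, 1.0, 0.2]
grip_width: 0.005
```

```bash
sed -i 's/^TS,TV=60,150/TS,TV=45,80/' ang.py; python3 ang.py t6 .5 1
python3 - <<'E'
from ang import *
rep()
a=np.load('pics/t6.npz')['im'].copy(); m=poly('t6',angle('t6',.5,1)[0],0); c,_=cv2.findContours(m,0,1); cv2.drawContours(a,c,-1,(255,0,0),1)
cv2.imwrite('pics/t6b.png',cv2.resize(a[60:300,120:440,::-1],(800,600)))
E
```

```text
t6 q (np.float64(0.7480000000000002), np.float64(5109.5), np.uint64(5993))
t 10.875 tcp [ 0.5128 -0.112   0.1815] F [ 0.75 -0.09 -0.33] g 0.01 j [-0.43 -0.03  1.9   0.    1.27 -1.23]
x axis [ 0.714 -0.7   -0.   ] z axis [0.7   0.714 0.   ]
```

View pics/t6b.png

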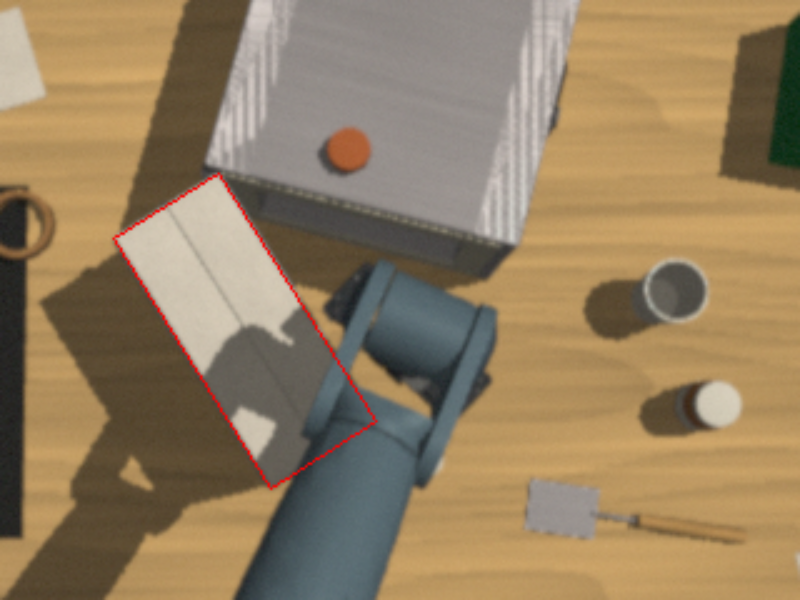

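Request:
carry_out([
  [0,0,0,0,0],
  [0,0,0,0,0],
  [0,0,0,0,0],
  [0,0,0,0,0],
  [0,0,0,0,0],
  [0,0,0,0,0],
  [0,0,0,0,0],
  [0,0,0,0,0],
  [0,0,0,0,0],
])

```text
clock: 12.0
ee_pos: [0.5128, -0.1121, 0.1814]
orientation: [-0.655, 0.655, -0.267, 0.267]
contact_force: [-0.1, 0.2, -0.2]
grip_width: 0.007
```

```bash
python3 ang.py t7 .4 .9
python3 - <<'E'
from ang import *
rep()
T=np.array([6.625,8.8,9.525,10.825,12.0]);q=np.array([angle(f,.4,1.4)[0] for f in('t3','t4','t5','t6','t7')]);print(q)
from scipy.optimize import curve_fit
f=lambda t,a,v,tau:a-v*tau*(1-np.exp(-(t-12)/tau))
for tau in(12,15,20,25):
    p,_=curve_fit(lambda t,a,v:f(t,a,v,tau),T,q,[.6,.1]);print(tau,p,(f(T,*p,tau)-q).round(4),'at13',p[1]*np.exp(-1/tau))
E
```

```text
t7 q (np.float64(0.6320000000000002), np.float64(4706.5), np.uint64(5983))
t 12.05 tcp [ 0.5128 -0.112   0.1815] F [-0.88 -0.23 -0.15] g 0.0 j [-0.43 -0.03  1.9   0.    1.27 -1.23]
x axis [ 0.714 -0.7    0.   ] z axis [0.7   0.714 0.   ]
[1.254 0.974 0.888 0.748 0.632]
12 [0.63451867 0.09170571] [ 0.0023 -0.0032 -0.0014 -0.0003  0.0025] at13 0.0843733272954951
15 [0.63063585 0.09629932] [-0.0009  0.0001  0.0018  0.0003 -0.0014] at13 0.09008868779938863
20 [0.6268154  0.10102059] [-0.0042  0.0034  0.005   0.0011 -0.0052] at13 0.09609375840409112
25 [0.62455665 0.10391286] [-0.0063  0.0053  0.0069  0.0016 -0.0074] at13 0.0998383750251266
```

Request:
carry_out([
  [0,0,0,0,0],
  [0,0.04,0,0,0],
  [0,0.04,0,0,0],
  [0,0.04,0,0,0],
  [0,0.04,0,0,0],
  [0,0.04,0,0,0],
  [0,0.04,0,0,0],
  [0,0.04,0,0,0],
  [0,0.04,0,0,0],
  [0,0.04,0,0,0],
])

```text
clock: 13.3
ee_pos: [0.5232, -0.1222, 0.1815]
orientation: [-0.655, 0.655, -0.267, 0.267]
contact_force: [-0.8, -0.7, 0.5]
grip_width: 0.003
```

Request:
carry_out([
  [0,0.04,0,0,0],
  [0,0.04,0,0,0],
  [0,0.04,0,0,0],
  [0,0.04,0,0,0],
  [0,0.04,0,0,0],
  [0,0.04,0,0,0],
  [0,0.04,0,0,0],
  [0,0.04,0,0,0],
])

```text
clock: 14.3
ee_pos: [0.5323, -0.1312, 0.1815]
orientation: [-0.655, 0.655, -0.267, 0.267]
contact_force: [0.6, -0.1, -0.3]
grip_width: 0.003
```

Run:
```python
from ang import *
s,M,p=rep(); snap('top','t8');a=angle('t8',.3,.8);print(a)
q=a[0];d=p[:2]-K[:2];print('n',d@(R(K[2])@nr(q)),'s',d@(R(K[2])@dr(q)))
```

```text
t 14.3 tcp [ 0.5323 -0.1312  0.1815] F [ 0.56 -0.09 -0.34] g 0.0 j [-0.45  0.03  1.84 -0.    1.27 -1.24]
x axis [ 0.714 -0.7    0.   ] z axis [ 0.7    0.714 -0.   ]
(np.float64(0.5040000000000002), np.float64(4409.5), np.uint64(5968))
n -0.019375856512420592 s 0.28511948806183746
```

Request:
carry_out([
  [0,0.25,0,0,0],
  [0,0.25,0,0,0],
  [0,0,0,0,0],
  [0,0,0,0,0],
  [0,0,0,0,0],
  [0,0,0,0,0],
  [0,0,0,0,0],
  [0,0,0,0,0],
])

```text
clock: 15.35
ee_pos: [0.5464, -0.145, 0.1815]
orientation: [-0.655, 0.655, -0.267, 0.267]
contact_force: [-0.0, -0.4, -0.4]
grip_width: 0.008
```

```bash
python3 ang.py t9 .3 .8;  python3 ang.py s9 .3 .8; python3 -c "
from geo import *
rep()"
```

```text
t9 q (np.float64(0.48600000000000015), np.float64(4392.5), np.uint64(5976))
s9 q (np.float64(0.5080000000000002), np.float64(3192.5), np.uint64(4288))
t 15.45 tcp [ 0.5465 -0.1451  0.1815] F [-0.6   0.14  1.11] g 0.0 j [-0.46  0.07  1.8   0.    1.27 -1.26]
x axis [ 0.714 -0.7    0.   ] z axis [0.7   0.714 0.   ]
```

Request:
carry_out([
  [0,0,0,0,0],
  [0,0,0,0,0],
  [0,0,0,0,0],
  [0,0,0,0,0],
  [0,0,0,0,0],
  [0,0,0,0,0],
  [0,0,0,0,0],
  [0,0,0,0,0],
  [0,0,0,0,0],
  [0,0,0,0,0],
])

```text
clock: 16.7
ee_pos: [0.5465, -0.1451, 0.1814]
orientation: [-0.655, 0.655, -0.267, 0.267]
contact_force: [1.0, 0.2, -0.1]
grip_width: 0.004
```

```bash
python3 ang.py t10 .3 .8;  python3 ang.py s10 .3 .8
python3 - <<'E'
from ang import *
# precise drift: hinge-far fibre outline rotation between t8,t9,t10 with soft sub-pixel score
for f in('t8','t9','t10'):
    wh=white(np.load(f'pics/{f}.npz')['im']).astype(bool)
    qs=np.arange(.38,.6,.002); sc=np.array([wh[poly(f,q,0)>0].sum()-1.5*wh[(poly(f,q,.012)>0)&(poly(f,q,0)==0)].sum() for q in qs],float)
    i=sc>sc.max()-300; c=np.polyfit(qs[i],sc[i],2); print(f,-c[1]/2/c[0])
E
```

```text
t10 q (np.float64(0.48400000000000015), np.float64(4396.5), np.uint64(5954))
s10 q (np.float64(0.5080000000000002), np.float64(3174.0), np.uint64(4288))
t8 0.5005365537844239
t9 0.49124484756330394
t10 0.486106309612923
```

Request:
carry_out([
  [0,0.3,0,0,0],
  [0,0,-1,0,0],
  [0,0,-1,0,0],
  [0,0,-1,0,0],
  [0,0,0,1,0],
  [0,0,0,1,0],
  [0,0,0,1,0],
  [0,0,0,0,0],
  [0,0,0,0,0],
  [0,0,0,0,0],
])

```text
clock: 18.05
ee_pos: [0.6387, -0.0688, 0.3016]
orientation: [-0.654, 0.655, -0.268, 0.268]
contact_force: [-0.3, -0.5, -0.0]
grip_width: 0.002
```

Request:
carry_out([
  [0,0,0,0,0],
  [0,0,0,0,0],
  [0,0,0,0,0],
  [0,0,0,0,0],
  [0,0,0,0,0],
  [0,0,0,0,0],
  [0,0,0,0,0],
  [0,0,0,0,0],
  [0,0,0,0,0],
  [0,0,0,0,0],
])

```text
clock: 19.3
ee_pos: [0.6391, -0.0678, 0.3015]
orientation: [0.655, -0.655, 0.267, -0.267]
contact_force: [0.3, -1.0, 0.0]
grip_width: 0.005
```

Request:
carry_out([
  [0,0,0,0,0],
  [0,0,0,0,0],
  [0,0,0,0,0],
  [0,0,0,0,0],
  [0,0,0,0,0],
  [0,0,0,0,0],
  [0,0,0,0,0],
  [0,0,0,0,0],
  [0,0,0,0,0],
  [0,0,0,0,0],
])

```text
clock: 20.55
ee_pos: [0.639, -0.0678, 0.3014]
orientation: [0.655, -0.655, 0.267, -0.267]
contact_force: [-0.5, -0.2, 0.4]
grip_width: 0.005
```

Request:
carry_out([
  [0,0,0,0,0],
  [0,0,0,0,0],
  [0,0,0,0,0],
  [0,0,0,0,0],
  [0,0,0,0,0],
  [0,0,0,0,0],
  [0,0,0,0,0],
  [0,0,0,0,0],
  [0,0,0,0,0],
  [0,0,0,0,0],
])

```text
clock: 21.8
ee_pos: [0.6391, -0.0678, 0.3015]
orientation: [0.655, -0.655, 0.267, -0.267]
contact_force: [0.6, -1.2, 0.3]
grip_width: 0.007
```

```bash
python3 ang.py t11 .3 .8
python3 - <<'E'
from ang import *
rep()
f='t11';q=angle(f,.3,.8)[0]
m=K[5:7];d=R(K[2]).T@(m-K[:2]);print('mark offset mm',(d@nr(q)-.07)*1000)
a=np.load('pics/t11.npz')['im'].copy(); c,_=cv2.findContours(poly(f,q,0),0,1); cv2.drawContours(a,c,-1,(255,0,0),1)
P=[proj(f,[*door(K,q,s,.07),z]) for s,z in((.33,.055),(.5,.055))]
cv2.line(a,*[tuple(int(round(x)) for x in p) for p in P],(255,0,255),1)
cv2.imwrite('pics/t11b.png',cv2.resize(a[60:300,120:440,::-1],(800,600)))
E
```

```text
t11 q (np.float64(0.48400000000000015), np.float64(2754.0), np.uint64(5954))
t 21.85 tcp [ 0.6391 -0.0678  0.3015] F [-0.08  0.17 -1.38] g 0.01 j [-0.28  0.17  1.47 -0.    1.5  -1.08]
x axis [ 0.714 -0.7    0.   ] z axis [0.7   0.714 0.   ]
mark offset mm 1.268833616686088
```

View pics/t11b.png

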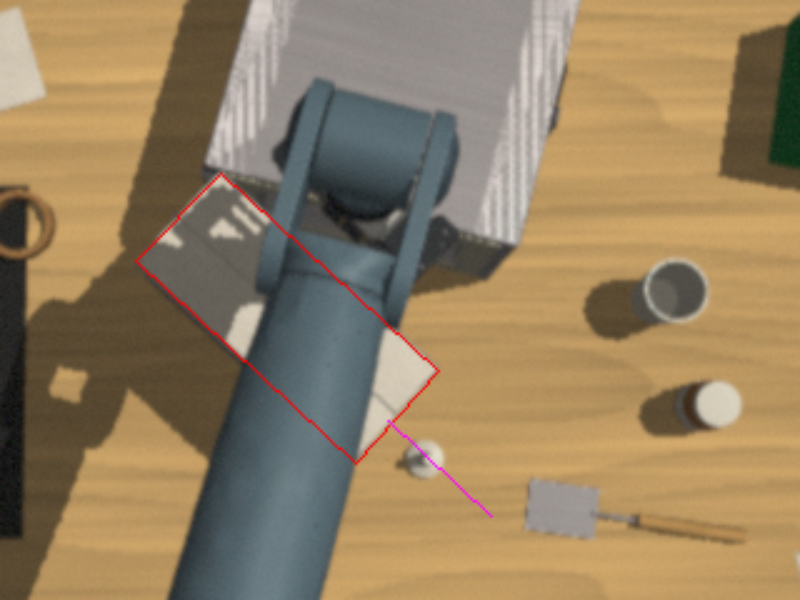

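Request:
carry_out([
  [0,0,0,0,0],
  [0,0,0,0,0],
  [0,0,0,0,0],
  [0,0,0,0,0],
  [0,0,0,0,0],
  [0,0,0,0,0],
  [0,0,0,0,0],
  [0,0,0,0,0],
  [0,0,0,0,0],
  [0,0,0,0,0],
])

```text
clock: 23.1
ee_pos: [0.6391, -0.0678, 0.3015]
orientation: [0.655, -0.655, 0.267, -0.267]
contact_force: [0.7, 0.4, 0.3]
grip_width: 0.005
```

```bash
python3 ang.py t12 .3 .8; python3 -c "
from geo import *
print(env.close_job())"
```

```text
t12 q (np.float64(0.48400000000000015), np.float64(2764.0), np.uint64(5954))
the job is handed in; nothing more can be done
None
```

The door stands at the vent mark by itself, and the job was handed in at about 23 s of the 58 s allowed; no verdict came back.

**What I did:** I pushed the door slowly on its outer guard, which set it turning at about 0.14 rad/s. I then lifted the shut fingers over the door to its inner side. There I stopped it by letting its inner guard meet the finger while the finger retreated at half the door's speed.

**Last checks (top camera):**
- **Angle:** the door read 0.484 rad at 16.6, 21.8 and 23.1 s, against 0.487 rad for the mark. At the mark that is about 1 mm off the mid-plane, with 35 mm allowed.
- **Rest:** between 15.4 and 16.7 s a finer fit showed a drift of about 0.004 rad/s, and no change was visible after that. The finger was about 11 mm clear of the door by 14.3 s.
- **Rest of the bench:** the last pictures showed nothing disturbed that was in view. I did not measure the other objects again.

**Disagreements:**
- The side camera read the stopped door about 0.02 rad more open (0.508 rad), which is still well inside the ±0.09 rad window.
- The mark measured 400 mm from the hinge, where the given sizes imply 406 mm.
- In the last two top pictures the arm and its shadow hid part of the door, so those readings rest on about half of its outline.

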